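# Roll the red cheese into its rack lane

## Task

Roll the little red-waxed cheese on its rim along the counter into the lane of the wooden rack straight ahead of it, up to the stop bar, and leave it standing there on its rim. Let it really roll rather than drag, lift or carry it, do not let it fall flat, and leave the yellow cheese where it stands.

Things in the scene. Friction and masses are not known exactly. Their poses are not given: they have to be found in the camera images.
- red_cheese: red-waxed cheese, a disc 64 mm across, 30 mm thick, about 110 g, standing stably on its rim; rolls easily. Origin: its centre, 32 mm above the counter. y axis: the level axle. At the start x points along the rolling direction to the rack (within 3 degrees) and z up; both turn as it rolls. A white paper strip on each face runs from the middle to the rim along -z (down at the start).
- yellow_cheese: the same cheese in yellow wax, standing on its rim about 70 mm to one side of the red one and up to 60 mm further on or back; which of the two is on which side varies. Origin and axes as for the red one. To be left alone.
- park_left (a point): left lane of a fixed wooden rack: point under a cheese's centre when its rim touches the stop bar. x axis: along the lane to the stop, z up; lanes run to the robot's left (+y) within 7 degrees. Lane 46 mm wide, mouth 70 mm before this point, no floor; rails and bar 8 mm high, bar 21 mm beyond. Each cheese starts 0.20 to 0.26 m before its lane's point, within 6 mm of its middle line.
- park_right (a point): the same point of the right lane (seen looking along the lanes towards the stop bar), parallel to the left lane and 70 mm beside it.

How it is judged:
By the outcome, as a careful person would: the job done as asked, in the order asked, and still so for the second after the job is handed in, with the robot touching nothing.
It also fails if it takes over 35 s, if anything falls off the work surface, if the arm or the gripper's body presses on something with over 40 N, if the wrist force passes 120 N, or if a joint passes its speed limit or range.

## Robot

A 7-joint arm with a two-finger parallel gripper is mounted at the origin on a cart in front of the work surface, level with it; the furniture and walls round the work are solid. World frame = base frame: x ahead of the robot, y to its left, z up, the work surface at z = 0. Lengths are in m, angles in rad, forces in N, time in s.
With the tool pointing down it reaches from about 0.425 to 1.025 m from the base axis. Payload 9.4 kg.
Tool frame: the origin (TCP) lies on the centre line of the jaws, within the pads' length; the fingertips stand 8 mm ahead of it and the grasp point (between the pads) lies 11 mm behind it; z points along the fingers, y is the line along which they close (so a half turn about z gives the same grasp; the last joint's range is limited). The gripper opens to 93 mm and grips with 3 to 60 N. Pads are 15 mm wide; open, the fingers measure 128 mm over their backs; the gripper's body (75 mm by 188 mm) begins 65 mm behind the grasp point.
Start: joints at [-1.215, 0.599, -0.003, 1.599, 0.002, 0.943, -0.08], TCP at [0.304, 0.658, 0.227] pointing down, gripper open.
Joint ranges: [-2.57, 2.57], [-0.35, 1.97], [-1.29, 1.29], [0.11, 2.56], [-1.05, 4.19], [0.11, 1.86], [-2.63, 2.63]. Speed limits (rad/s): [2.22, 2.22, 3.01, 3.01, 3.14, 3.14, 3.14].

## Interface

Orientations are given as a 3x3 rotation matrix whose columns are the frame's x, y, z axes.
In Python, from station import manip, probe_bus, grab_frame gives the robot as it stands (manip), with the cameras as plain functions and the readings (probe_bus).
- The arm moves only by the tool inch_along, called as name(argument=value, ...) on one line, values as JSON. Schema: {"type":"object","properties":{"rows":{"type":"string"},"clamp_n":{"type":"number"},"only":{"type":"string"},"quiet":{"type":"boolean"},"lines":{"type":"string"}},"required":["rows"],"additionalProperties":false}. rows is a string of 1 to 20 rows, one to a line, with the numbers parted by commas; each row has 5 numbers: the finger opening in m, then dx, dy, dz in a scale on which 1.0 is 0.5 m, then a turn about the tool's z in normalised numbers (1 is 120 degrees); each row shifts and turns the commanded pose from where the row before left it, along the tool's axes as they then stand; what a row does not reach is not made up. A row lasts 1/12 s, in which the tool goes at most 0.0417 m and 0.125 rad, less where a joint would pass 70% of its speed; a pose out of reach is approached as far as the arm can. The fingers move at their own pace and stop on an object; clamp_n is the grip in N (left out, the last holds). Time passes only in rows, so rows that do not move let the fingers close. The tool returns the time, the measured TCP pose, the force, the opening and the grip force at its end. only (a regular expression) keeps the lines of the reply that match it, lines (a string "A,B") keeps lines A to B, and quiet returns only ok. A shift or turn number past 1, either way, is cut back to 1. Input that does not fit is refused with a message, and nothing moves.
- probe_bus.state(): the state, without advancing time (a new reading comes with each control period).
- grab_frame(name): name is "scene" or "top" or "wrist"; returns a dict with "frame" (420x560x3 uint8, blue, green, red), "depth" (420x560 float32, m along the optical axis (not along the pixel's ray), 0 where there is no reading), "intrinsics" (3x3 intrinsics, pixels), "eye" and "rotation" of the camera in the world; the wrist camera has in their place "T_tool_cam" (4x4, takes a point from camera to tool coordinates, whose origin is the TCP and whose axes are the flange's). Camera axes: x right, y down, z forward; pixel columns grow to the right and rows downward; lengths in m; the calibration is good to about 2 mm. A picture is of the moment at which its call begins: read the wrist's pose just before it.
- manip.close_job(): hands the job in; it is judged then, once.
The state is a dict: "time": time; "joint_positions": joint angles; "dq": joint speeds; "effort": joint torques, N m; "position": TCP position; "eef_rot": TCP orientation; "force": force on the tool from outside, world axes, zero at the start; "torque": the same for the moment, N m; "opening": finger opening in m; "grasp_force": force on a finger pad.
Only numpy, scipy, OpenCV 4.12 (cv2) and the standard library are available. Lean on these libraries where they do the work, as an engineer would, in place of code of your own. Each camera call takes 0.05 s, during which the arm holds its last target. There are 200 camera calls.

## Working session

There is one attempt and no reset: what is moved stays moved. The work goes in short steps, Python scripts to look and compute and a tool call to move; the robot and the scene stay as the last step left them, time stands still between calls to the robot, and variables do not carry over. Pictures are saved under pics/ and viewed, at most 10 in all, crops included, and the job is handed in when it is done.

```bash
ls; mkdir -p pics
```

Create h.py:
```python
import numpy as np,cv2
from station import manip, probe_bus, grab_frame
def cloud(n):
    s=probe_bus.state()
    f=grab_frame(n);K=f["intrinsics"];d=f["depth"]
    v,u=np.mgrid[:d.shape[0],:d.shape[1]]
    P=np.stack([(u-K[0,2])/K[0,0]*d,(v-K[1,2])/K[1,1]*d,d],-1)
    if n=="wrist":
        T=f["T_tool_cam"];P=P@T[:3,:3].T+T[:3,3];P=P@np.array(s["eef_rot"]).T+s["position"]
    else: P=P@np.array(f["rotation"]).T+f["eye"]
    return f,P
```

Run:
```python
from h import *
np.set_printoptions(precision=4,suppress=True)
s=probe_bus.state();print(s["time"],s["position"],s["eef_rot"],s["opening"],s["force"])
ims=[]
for n in("scene","top"):
    f,P=cloud(n);cv2.imwrite(f"pics/{n}0.png",f["frame"]);np.save(f"{n}0.npy",P)
    print(n,f["eye"])
    hsv=cv2.cvtColor(f["frame"],cv2.COLOR_BGR2HSV)
    H,S,V=hsv[...,0],hsv[...,1],hsv[...,2]
    for c,m in(("red",((H<6)|(H>173))&(S>140)&(V>70)),("yel",(H>20)&(H<34)&(S>140)&(V>90))):
        m&=(f["depth"]>0)
        k,l,st,ce=cv2.connectedComponentsWithStats(m.astype(np.uint8))
        for i in range(1,k):
            if st[i,4]>60:
                p=P[l==i];print(c,st[i],ce[i],p.min(0),p.max(0),np.median(p,0))
```

```text
pics
station.py
0.0 [0.3039 0.6577 0.2257] [[-0.9078  0.4193 -0.0005]
 [ 0.4193  0.9078 -0.0015]
 [-0.0002 -0.0016 -1.    ]] 0.09257509504367234 [-0.0784  0.1327  0.1791]
scene [0.0533 0.4293 0.6706]
red [316  38  16  10  61] [320.7213  42.8033] [ 0.8751 -0.43    0.0335] [ 0.9723 -0.367   0.099 ] [ 0.8928 -0.3726  0.0877]
red [265 136  25  13 139] [276.5396 142.4532] [ 0.6814 -0.0947  0.0055] [ 0.734  -0.0382  0.0186] [ 0.7028 -0.0586  0.0155]
red [343 178  31  33 663] [357.5415 193.3499] [ 0.4305 -0.1164 -0.0006] [ 0.5045 -0.0435  0.0669] [ 0.4379 -0.0633  0.0489]
yel [ 55  68  18  10 120] [63.5667 72.2417] [0.8925 0.2689 0.2098] [0.9728 0.299  0.2405] [0.9074 0.2846 0.2387]
yel [408 118  25  22 420] [420.0452 128.5905] [ 0.4809 -0.3652  0.0225] [ 0.5322 -0.3088  0.057 ] [ 0.4993 -0.3314  0.0442]
yel [319 161  30  31 622] [333.537  175.0579] [ 0.501  -0.1021  0.0047] [ 0.5367 -0.0421  0.0666] [ 0.5074 -0.0637  0.0477]
top [0.35   0.0667 0.8769]
red [335  89  30  26 292] [349.6952 101.9281] [ 0.6784 -0.0956  0.0113] [ 0.7289 -0.0396  0.0189] [ 0.7019 -0.0681  0.0147]
red [339 224  35  20 599] [356.3022 233.2037] [ 0.4307 -0.103   0.0359] [ 0.4618 -0.044   0.0672] [ 0.4459 -0.0704  0.0599]
yel [338 184  36  20 564] [355.7713 192.9078] [ 0.5011 -0.104   0.0366] [ 0.5333 -0.0425  0.0669] [ 0.5171 -0.0706  0.0602]
yel [485 190  39  29 805] [504.8012 203.7416] [ 0.4809 -0.3749  0.0286] [ 0.5321 -0.3097  0.0591] [ 0.5049 -0.3379  0.0485]
```

View pics/top0.png

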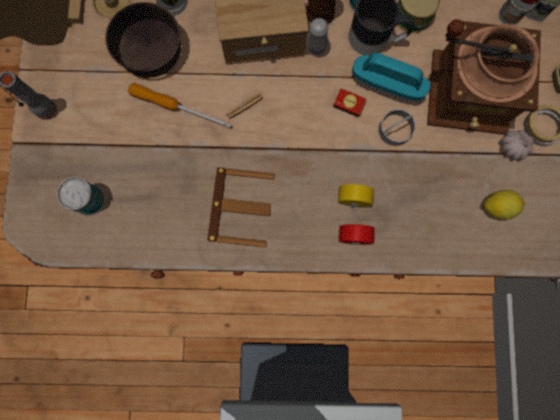

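View pics/scene0.png

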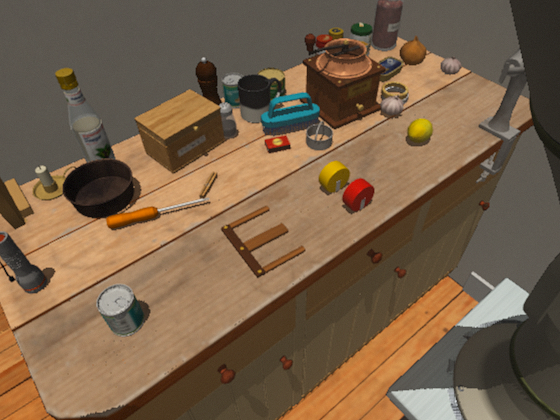

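The top view shows the rack with its stop bar at column ~217 and its mouth at ~270. Red is at (356,234), in line with the nearer (left) lane, and yellow is at (356,193). I'll move over the work while measuring the rack.

The manual's scale: shifts go in shares of 0.5 m and turns go in shares of 120 degrees. Converting my numbers, -0.0278 m / 0.5 = -0.0556, -0.023 m / 0.5 = -0.046.

inch_along(rows="0.092,-0.046,-0.0556,0,0\n0.092,-0.046,-0.0556,0,0\n0.092,-0.046,-0.0556,0,0\n0.092,-0.046,-0.0556,0,0\n0.092,-0.046,-0.0556,0,0\n0.092,-0.046,-0.0556,0,0\n0.092,-0.046,-0.0556,0,0\n0.092,-0.046,-0.0556,0,0\n0.092,-0.046,-0.0556,0,0\n0.092,-0.046,-0.0556,0,0\n0.092,-0.046,-0.0556,0,0\n0.092,-0.046,-0.0556,0,0\n0.092,-0.046,-0.0556,0,0\n0.092,-0.046,-0.0556,0,0\n0.092,-0.046,-0.0556,0,0\n0.092,-0.046,-0.0556,0,0\n0.092,-0.046,-0.0556,0,0\n0.092,-0.046,-0.0556,0,0", clamp_n=10)

```text
time: 1.6
position: [0.47, 0.0285, 0.2266]
eef_rot: [[-0.908, 0.419, -0.0], [0.419, 0.908, 0.0], [0.0, -0.0, -1.0]]
force: [0.4, 0.2, -0.1]
opening: 0.092
grasp_force: 0.0
```

inch_along(rows="0.092,0,0,0,-0.052\n0.092,0,0,0,-0.052\n0.092,0,0,0,-0.052\n0.092,0,0,0,-0.052\n0.092,0,0,0,0")

```text
time: 2.02
position: [0.4699, 0.03, 0.2265]
eef_rot: [[-1.0, -0.008, -0.0], [-0.008, 1.0, -0.0], [0.0, -0.0, -1.0]]
force: [-0.1, -0.7, 0.1]
opening: 0.0921
grasp_force: 0.0
```

Run:
```python
from h import *
np.set_printoptions(precision=4,suppress=True)
f,P=cloud("wrist");cv2.imwrite("pics/w1.png",f["frame"]);np.save("w1.npy",P)
P=np.load("top0.npy");z=P[...,2]
m=(abs(z-.008)<.004)&(P[...,0]>.4)&(P[...,0]<.62)&(P[...,1]>.04)&(P[...,1]<.23)
print(m.sum())
for r in range(165,250,4): print(r,''.join('#' if m[r,c] else '.' for c in range(200,285,2)))
print(P[242,[230,245,260]],P[174,[240,255,270]],P[[175,205,235],217])
```

```text
1993
165 ...........................................
169 .........###########.......................
173 ........##############.##############......
177 ........#####..............##########......
181 ........#####..............................
185 .......#####...............................
189 .......#####...............................
193 .......#####...............................
197 .......#####............#..................
201 ......####################.................
205 ......############.#################.......
209 ......##############################.......
213 ......#####..........##############........
217 .....#####.................................
221 .....#####.................................
225 .....#####.................................
229 .....####..................................
233 ....#####..................................
237 ....##############.........................
241 .....#############################.........
245 ........................##########.........
249 ...........................#...............
[[0.4312 0.1514 0.0056]
 [0.4316 0.1238 0.0076]
 [0.4321 0.0964 0.0072]] [[0.5588 0.1371 0.0075]
 [0.5594 0.109  0.0078]
 [0.5605 0.081  0.0058]] [[0.5558 0.1798 0.0082]
 [0.4988 0.1775 0.0091]
 [0.4431 0.1751 0.0099]]
```

View pics/w1.png

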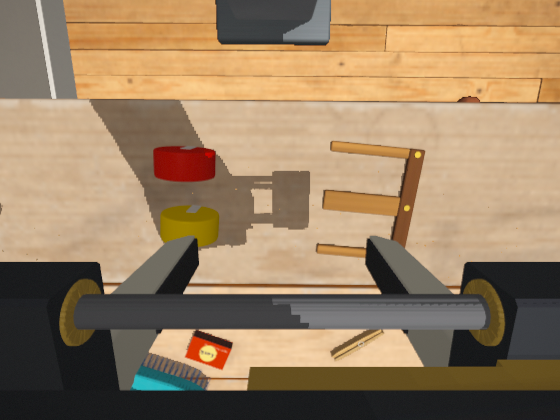

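Wrist view: red at (185,163), yellow at (190,225), rack clearly visible with its bar at column ~410 and the left lane between rows 150 and 195. Next I'll fit the geometry precisely.

Create m.py:
```python
from h import *
np.set_printoptions(precision=4,suppress=True)
def segs(f,P):
    hsv=cv2.cvtColor(f["frame"],cv2.COLOR_BGR2HSV);H,S,V=hsv[...,0].astype(int),hsv[...,1],hsv[...,2]
    box=(f["depth"]>0)&(P[...,0]>.38)&(P[...,0]<.6)&(P[...,1]>-.16)&(P[...,1]<.25)&(P[...,2]>.006)&(P[...,2]<.075)
    return {"red":box&((H<8)|(H>172))&(S>140),"yel":box&(H>19)&(H<35)&(S>140)}
def cheese(p,name):
    # centre/heading: cylinder radius .032, half thickness .015, centre z .032
    from scipy.optimize import least_squares
    def sd(q):
        c,s=np.cos(q[2]),np.sin(q[2]);d=p-[q[0],q[1],.032]
        y=d[:,0]*s-d[:,1]*c  # across (right of heading); heading=(c,s)
        a=d[:,0]*c+d[:,1]*s
        r=np.hypot(a,d[:,2]+0*q[0])-.032;w=abs(y)-.015
        return np.where((r<0)&(w<0),np.maximum(r,w),np.hypot(np.maximum(r,0),np.maximum(w,0)))
    m=np.median(p,0)
    b=min((least_squares(sd,[m[0]+dx,m[1]+dy,np.pi/2],loss="soft_l1",f_scale=.001,x_scale=[.01,.01,.1]) for dx in(-.01,0,.01) for dy in (-.01,.01)),key=lambda r:r.cost)
    print(name,len(p),"c",b.x[:2],"heading off +y deg",np.degrees(b.x[2])-90,"rms mm",1e3*np.sqrt((sd(b.x)**2).mean()),"ztop",p[:,2].max())
    return b.x
```

Run:
```python
from m import *
fs=[]
for n in("scene","top","wrist"):
    f,P=cloud(n)
    s=segs(f,P)
    print(n)
    for c in s: cheese(P[s[c]],c)
    if n!="scene":
        z=P[...,2];m=(z>.0055)&(z<.012)&(P[...,0]>.41)&(P[...,0]<.58)&(P[...,1]>.05)&(P[...,1]<.2)
        p=P[m][:,:2]
        hsv=cv2.cvtColor(f["frame"],cv2.COLOR_BGR2HSV)
        # bins along y: x-intervals of raised points
        for y0 in np.arange(.06,.2,.01):
            x=np.sort(p[abs(p[:,1]-y0)<.004,0]);
            if len(x)<5: continue
            g=np.split(x,np.where(np.diff(x)>.006)[0]+1)
            print("y%.3f"%y0,[(round(a[0],4),round(a[-1],4)) for a in g if len(a)>3])
        for x0 in np.arange(.44,.56,.01):
            y=np.sort(p[abs(p[:,0]-x0)<.003,1]);
            if len(y)<5: continue
            g=np.split(y,np.where(np.diff(y)>.006)[0]+1)
            print("x%.3f"%x0,[(round(a[0],4),round(a[-1],4)) for a in g if len(a)>3])
```

```text
scene
red 667 c [ 0.4483 -0.0767] heading off +y deg -3.2826942216800177 rms mm 0.9825472360778374 ztop 0.0667846635844388
yel 641 c [ 0.5192 -0.0756] heading off +y deg -5.107749163861712 rms mm 36.996525099748126 ztop 0.0669610670600711
top
red 14 c [0.5053 0.1781] heading off +y deg 58.03984667516124 rms mm 15.274000745130708 ztop 0.010261175327244243
yel 37 c [0.477  0.1816] heading off +y deg 56.21866577904174 rms mm 31.99920435475429 ztop 0.011325182448437277
y0.080 [(np.float64(0.5522), np.float64(0.5582))]
y0.090 [(np.float64(0.4249), np.float64(0.4341))]
y0.100 [(np.float64(0.4248), np.float64(0.4359))]
y0.110 [(np.float64(0.4261), np.float64(0.4372))]
y0.120 [(np.float64(0.4261), np.float64(0.437))]
y0.130 [(np.float64(0.4277), np.float64(0.4388))]
y0.140 [(np.float64(0.4294), np.float64(0.4388))]
y0.150 [(np.float64(0.4292), np.float64(0.4402))]
y0.160 [(np.float64(0.4306), np.float64(0.4419)), (np.float64(0.4881), np.float64(0.511)), (np.float64(0.5585), np.float64(0.5697))]
y0.170 [(np.float64(0.4307), np.float64(0.4417)), (np.float64(0.4708), np.float64(0.5701))]
y0.180
[... 2234 characters left out ...]
64(0.5349))]
x0.440 [(np.float64(0.0949), np.float64(0.1948))]
x0.450 [(np.float64(0.1761), np.float64(0.194))]
x0.460 [(np.float64(0.175), np.float64(0.193))]
x0.470 [(np.float64(0.1742), np.float64(0.192))]
x0.480 [(np.float64(0.1732), np.float64(0.1914))]
x0.490 [(np.float64(0.0815), np.float64(0.1902))]
x0.500 [(np.float64(0.0806), np.float64(0.1892))]
x0.510 [(np.float64(0.1015), np.float64(0.1883))]
x0.520 [(np.float64(0.1701), np.float64(0.1883))]
x0.530 [(np.float64(0.1692), np.float64(0.1866))]
x0.540 [(np.float64(0.1683), np.float64(0.1855))]
x0.550 [(np.float64(0.0761), np.float64(0.0839)), (np.float64(0.1725), np.float64(0.1851))]
x0.560 [(np.float64(0.0751), np.float64(0.1351))]
```

To row units: 0.03 m / 0.5 = 0.06, -0.0264 m / 0.5 = -0.0528, 0.064 rad / 2.0944 = 0.0306.

inch_along(rows="0.092,0,0,0,0.0306\n0.092,0.008,-0.0528,0,0\n0.092,0.008,-0.0528,0,0\n0.092,0.008,-0.0528,0,0\n0.0920,0.0074,-0.0526,0,0\n0.092,0,0,0.06,0\n0.092,0,0,0.06,0\n0.092,0,0,0.06,0\n0.092,0,0,0.06,0\n0.092,0,0,0,0\n0.092,0,0,0,0")

```text
time: 3.13
position: [0.4471, -0.0739, 0.1059]
eef_rot: [[-0.998, 0.062, -0.004], [0.062, 0.998, -0.0], [0.004, -0.0, -1.0]]
force: [0.4, -0.8, 0.0]
opening: 0.092
grasp_force: 0.0
```

Run:
```python
from m import *
for n in("scene","wrist"):
    f,P=cloud(n);s=segs(f,P);cheese(P[s["red"]],n)
print(probe_bus.state()["position"])
cv2.imwrite("pics/w2.png",f["frame"])
```

```text
scene 676 c [ 0.4484 -0.0769] heading off +y deg -3.1233295356561257 rms mm 1.0200166775102217 ztop 0.06751267668227412
wrist 4661 c [ 0.448  -0.0745] heading off +y deg -3.215952877358376 rms mm 0.5319039746940913 ztop 0.06601328040220145
[ 0.4485 -0.0741  0.1078]
```

View pics/w2.png

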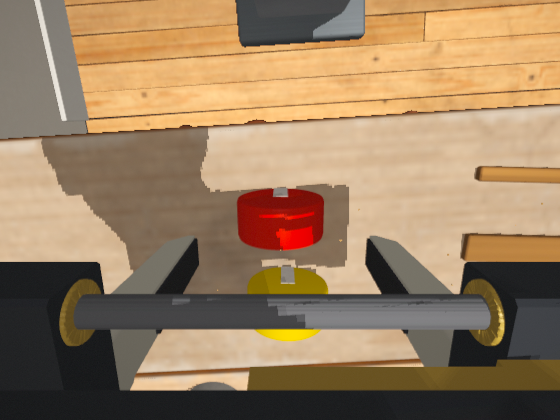

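Red spans columns 237–323, centred between the fingers at column 280, and the strip is at its middle. I'll descend and narrow the jaws.

To row units: 0.02 m / 0.5 = 0.04, 0.0195 m / 0.5 = 0.039.

inch_along(rows="0.092,0,0,0.04,0\n0.092,0,0,0.04,0\n0.092,0,0,0.04,0\n0.092,0,0,0.039,0\n0.092,0,0,0,0\n0.084,0,0,0,0\n0.078,0,0,0,0\n0.074,0,0,0,0\n0.072,0,0,0,0\n0.072,0,0,0,0", clamp_n=3)

```text
time: 4.07
position: [0.4485, -0.0741, 0.0281]
eef_rot: [[-0.998, 0.061, 0.002], [0.061, 0.998, -0.0], [-0.002, -0.0, -1.0]]
force: [0.0, -0.1, -0.2]
opening: 0.0723
grasp_force: 0.0
```

Run:
```python
from m import *
for n in("scene","wrist"):
    f,P=cloud(n);s=segs(f,P);cheese(P[s["red"]],n)
s=probe_bus.state();print(s["position"],s["eef_rot"],s["opening"],s["grasp_force"])
```

```text
scene 504 c [ 0.4483 -0.0768] heading off +y deg -3.2857608943699432 rms mm 1.433115129195856 ztop 0.06615897331208798
wrist 8857 c [ 0.4478 -0.0746] heading off +y deg -3.222529379952917 rms mm 0.43607579031789173 ztop 0.0660511838374821
[ 0.4483 -0.0741  0.0277] [[-0.9981  0.0609  0.001 ]
 [ 0.0609  0.9981 -0.0001]
 [-0.001  -0.     -1.    ]] 0.07218310348164898 0.0
```

To row units: 0.005 m / 0.5 = 0.01, 0.004 m / 0.5 = 0.008.

inch_along(rows="0.072,0,0.002,0,0\n0.072,0,0.004,0,0\n0.072,0,0.006,0,0\n0.072,0,0.008,0,0\n0.072,0,0.01,0,0\n0.072,0,0.01,0,0\n0.072,0,0.01,0,0\n0.072,0,0.01,0,0\n0.072,0,0.01,0,0\n0.072,0,0.01,0,0\n0.072,0,0.01,0,0\n0.072,0,0.01,0,0\n0.072,0,0.01,0,0\n0.072,0,0.008,0,0\n0.072,0,0.006,0,0\n0.072,0,0.004,0,0\n0.072,0,0.002,0,0\n0.072,0,0,0,0\n0.072,0,0,0,0\n0.072,0,0,0,0")

```text
time: 5.83
position: [0.4519, -0.0095, 0.0271]
eef_rot: [[-0.998, 0.061, 0.0], [0.061, 0.998, -0.0], [-0.0, -0.0, -1.0]]
force: [-0.4, 0.6, -0.1]
opening: 0.0722
grasp_force: 0.0
```

Run:
```python
from m import *
for n in("scene","wrist"):
    f,P=cloud(n);s=segs(f,P);cheese(P[s["red"]],n)
s=probe_bus.state();print(s["position"],s["opening"],s["grasp_force"])
cv2.imwrite("pics/w3.png",f["frame"])
```

```text
scene 520 c [ 0.4523 -0.0075] heading off +y deg -3.469747468969004 rms mm 0.9758073499604973 ztop 0.06601897992589179
wrist 8013 c [ 0.4517 -0.0053] heading off +y deg -3.210119734790112 rms mm 0.45079727133470443 ztop 0.06574030525958133
[ 0.4519 -0.0095  0.0272] 0.07221290387477927 0.0
```

View pics/w3.png

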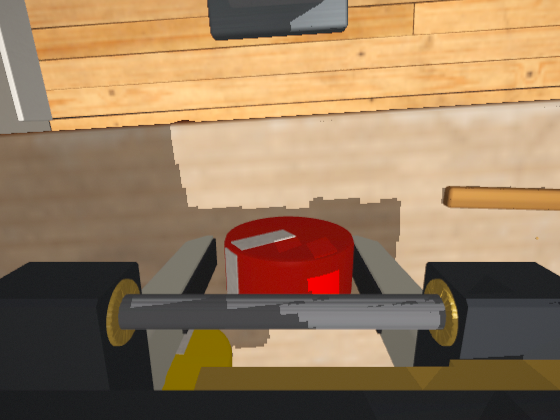

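The strip has swung from straight down to up-and-back, so the cheese is really rolling (about 70 mm ≈ 125°). Now I'll turn the jaws about 2° to the lane direction so the rear pad trims the heading, and go on.

To row units: 0.005 m / 0.5 = 0.01, 0.003 m / 0.5 = 0.006, 0.0175 rad / 2.0944 = 0.0084.

inch_along(rows="0.072,0.003,0,0,0.0084\n0.072,0.003,0,0,0.0084\n0.072,0,0.004,0,0\n0.072,0,0.006,0,0\n0.072,0,0.008,0,0\n0.072,0,0.01,0,0\n0.072,0,0.01,0,0\n0.072,0,0.01,0,0\n0.072,0,0.01,0,0\n0.072,0,0.01,0,0\n0.072,0,0.01,0,0\n0.072,0,0.01,0,0\n0.072,0,0.008,0,0\n0.072,0,0.008,0,0\n0.072,0,0.006,0,0\n0.072,0,0.004,0,0\n0.072,0,0.002,0,0\n0.072,0,0,0,0\n0.072,0,0,0,0\n0.072,0,0,0,0")

```text
time: 7.6
position: [0.4544, 0.0485, 0.0271]
eef_rot: [[-0.995, 0.096, -0.0], [0.096, 0.995, -0.0], [0.0, -0.0, -1.0]]
force: [0.9, -0.7, -0.2]
opening: 0.0722
grasp_force: 0.0
```

Run:
```python
from m import *
for n in("scene","wrist"):
    f,P=cloud(n);s=segs(f,P);cheese(P[s["red"]],n)
s=probe_bus.state();print(s["position"],s["opening"],s["grasp_force"])
cv2.imwrite("pics/w4.png",f["frame"])
```

```text
scene 535 c [0.4563 0.0498] heading off +y deg -3.8557380878487493 rms mm 0.9639922545345163 ztop 0.06631372997972718
wrist 7654 c [0.4556 0.0519] heading off +y deg -3.833415675701417 rms mm 0.4863780303433111 ztop 0.0658765901364859
[0.4545 0.0485 0.0271] 0.07226674436033224 0.0
```

View pics/w4.png

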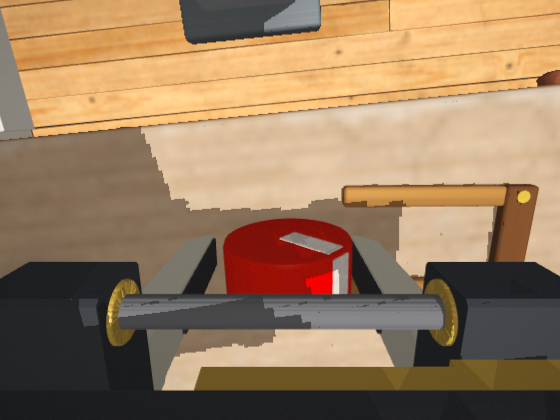

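The left rail starts at column 345, and the red cheese is just before the mouth, about 1 mm off the lane's middle. Its heading has turned toward the lane. Continue.

To row units: 0.005 m / 0.5 = 0.01, 0.004 m / 0.5 = 0.008.

inch_along(rows="0.072,0,0.004,0,0\n0.072,0,0.008,0,0\n0.072,0,0.01,0,0\n0.072,0,0.01,0,0\n0.072,0,0.01,0,0\n0.072,0,0.01,0,0\n0.072,0,0.01,0,0\n0.072,0,0.01,0,0\n0.072,0,0.01,0,0\n0.072,0,0.01,0,0\n0.072,0,0.01,0,0\n0.072,0,0.01,0,0\n0.072,0,0.01,0,0\n0.072,0,0.01,0,0\n0.072,0,0.01,0,0\n0.072,0,0.01,0,0\n0.072,0,0.01,0,0\n0.072,0,0.008,0,0\n0.072,0,0.006,0,0\n0.072,0,0.004,0,0")

```text
time: 9.37
position: [0.4631, 0.1388, 0.0271]
eef_rot: [[-0.995, 0.095, 0.0], [0.095, 0.995, 0.0], [-0.0, 0.0, -1.0]]
force: [-0.2, -0.4, 0.0]
opening: 0.0721
grasp_force: 0.0
```

inch_along(rows="0.072,0,0,0,0\n0.072,0,0,0,0\n0.072,0,0,0,0", lines="1,2")

```text
time: 9.62
position: [0.463, 0.138, 0.0271]
```

Run:
```python
from m import *
for n in("scene","wrist"):
    f,P=cloud(n);s=segs(f,P);cheese(P[s["red"]],n)
s=probe_bus.state();print(s["position"],s["opening"],s["grasp_force"],s["force"])
cv2.imwrite("pics/w5.png",f["frame"])
```

```text
scene 727 c [0.4635 0.1398] heading off +y deg -4.604871673108789 rms mm 1.4803989580786132 ztop 0.06829693870376174
wrist 8862 c [0.4626 0.1418] heading off +y deg -4.460163021199406 rms mm 0.8080634723388965 ztop 0.06640306067690478
[0.4631 0.138  0.0271] 0.07242511341935706 0.0 [-0.4174  0.0675  0.4203]
```

View pics/w5.png

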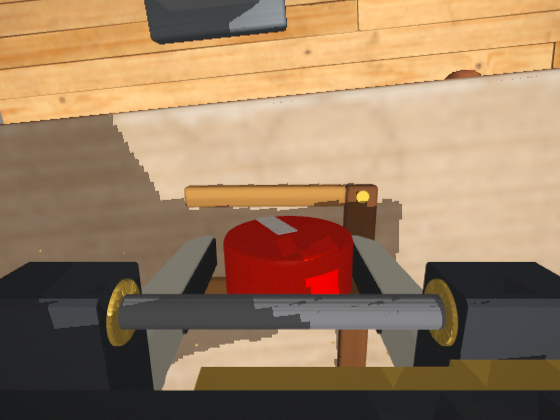

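It's inside the lane, about 11 mm short of the bar. Final slow push.

To row units: 0.003 m / 0.5 = 0.006, 0.002 m / 0.5 = 0.004.

inch_along(rows="0.072,0,0.006,0,0\n0.072,0,0.006,0,0\n0.072,0,0.006,0,0\n0.072,0,0.004,0,0\n0.072,0,0.004,0,0\n0.072,0,0.004,0,0\n0.072,0,0.004,0,0\n0.072,0,0.002,0,0\n0.072,0,0.002,0,0\n0.072,0,0,0,0\n0.072,0,0,0,0\n0.072,0,0,0,0")

```text
time: 10.72
position: [0.4649, 0.1572, 0.0271]
eef_rot: [[-0.995, 0.096, 0.0], [0.096, 0.995, -0.0], [-0.0, -0.0, -1.0]]
force: [-0.6, -0.2, -0.3]
opening: 0.0721
grasp_force: 0.1
```

Run:
```python
from m import *
for n in("scene","wrist"):
    f,P=cloud(n);s=segs(f,P);cheese(P[s["red"]],n)
s=probe_bus.state();print(s["position"],s["force"])
```

```text
scene 806 c [0.4645 0.1519] heading off +y deg -4.758189442460903 rms mm 1.3506562274990248 ztop 0.06702980524042601
wrist 8863 c [0.4636 0.1538] heading off +y deg -4.726862694707691 rms mm 0.9830648405688 ztop 0.06584067040108664
[0.4649 0.1571 0.0271] [0.3875 0.3055 0.5718]
```

inch_along(rows="0.072,0,0.002,0,0\n0.072,0,0.002,0,0\n0.072,0,0,0,0\n0.072,0,0,0,0")

```text
time: 11.15
position: [0.4647, 0.1579, 0.0272]
eef_rot: [[-0.995, 0.097, -0.001], [0.097, 0.995, -0.001], [0.001, -0.002, -1.0]]
force: [-1.0, -5.7, 2.9]
opening: 0.0725
grasp_force: 2.9
```

Run:
```python
from m import *
for n in("scene","wrist"):
    f,P=cloud(n);s=segs(f,P);cheese(P[s["red"]],n)
s=probe_bus.state();print(s["position"],s["force"])
```

```text
scene 814 c [0.4644 0.1523] heading off +y deg -4.941371491468928 rms mm 1.809095748559436 ztop 0.06776489246418416
wrist 8832 c [0.4635 0.1543] heading off +y deg -4.9676786557514845 rms mm 0.8407047858304277 ztop 0.06595426045118896
[0.4647 0.1578 0.0272] [-0.9434 -5.1382  3.8818]
```

The force rose to 5.7 N, so it's against the bar. Back off, open, lift clear.

To row units: -0.03 m / 0.5 = -0.06, -0.02 m / 0.5 = -0.04.

inch_along(rows="0.072,0,-0.002,0,0\n0.073,0,-0.002,0,0\n0.076,0,-0.002,0,0\n0.082,0,0,0,0\n0.088,0,0,0,0\n0.092,0,0,0,0\n0.092,0,0,0,0\n0.092,0,0,-0.02,0\n0.092,0,0,-0.04,0\n0.092,0,0,-0.06,0\n0.092,0,0,-0.06,0\n0.092,0,0,-0.06,0\n0.092,0,0,-0.06,0\n0.092,0,0,-0.06,0\n0.092,0,0,-0.04,0\n0.092,0,0,0,0\n0.092,0,0,0,0")

```text
time: 12.67
position: [0.465, 0.1565, 0.2286]
eef_rot: [[-0.995, 0.095, 0.003], [0.095, 0.995, 0.002], [-0.002, 0.002, -1.0]]
force: [0.1, -0.7, 0.2]
opening: 0.0922
grasp_force: 0.0
```

Run:
```python
from m import *
for n in("scene","wrist"):
    f,P=cloud(n);s=segs(f,P);cheese(P[s["red"]],n)
    if n=="scene":
        p=P[s["yel"]];cheese(p[p[:,1]<0],"yel")
cv2.imwrite("pics/w6.png",f["frame"])
z=P[...,2];p=P[(z>.0055)&(z<.012)]
for a in(.447,.451):
    y=p[(abs(p[:,0]-a)<.002)&(p[:,1]>.15)&(p[:,1]<.22),1];print("bar near edge",a,y.min() if len(y) else None)
```

```text
scene 876 c [0.4645 0.1515] heading off +y deg -4.96901713124565 rms mm 2.101235794471442 ztop 0.06634837124076842
yel 640 c [ 0.5192 -0.076 ] heading off +y deg -5.314058940923317 rms mm 1.052251151242611 ztop 0.0667505555779968
wrist 1912 c [0.464  0.1537] heading off +y deg -4.816554599553399 rms mm 0.7583123783516463 ztop 0.06636038580498255
bar near edge 0.447 0.15113101878582444
bar near edge 0.451 0.1557802488978161
```

View pics/w6.png

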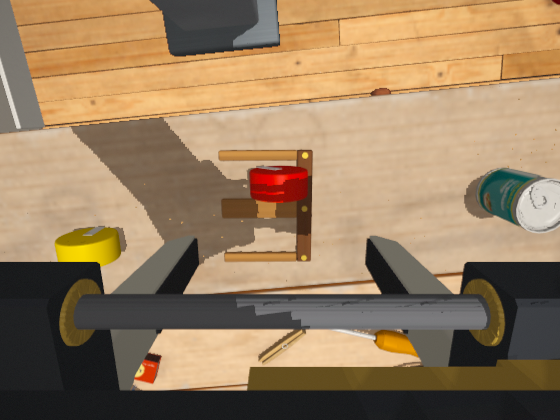

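Red stands on its rim at the bar, at (280,183); yellow is undisturbed. One last check that it's at rest, then hand in.

inch_along(rows="0.092,0,0,0,0\n0.092,0,0,0,0\n0.092,0,0,0,0\n0.092,0,0,0,0\n0.092,0,0,0,0\n0.092,0,0,0,0", lines="1,1")

```text
time: 13.27
```

Run:
```python
from m import *
for n in("scene","wrist"):
    f,P=cloud(n);s=segs(f,P);q=cheese(P[s["red"]],n)
if abs(q[1]-.1537)<.001: print(manip.close_job())
```

```text
scene 874 c [0.4644 0.1516] heading off +y deg -4.86464310305044 rms mm 1.8304992552883437 ztop 0.06687235799161495
wrist 1920 c [0.464  0.1538] heading off +y deg -4.869187040068667 rms mm 0.8246533281432786 ztop 0.06641610085177793
the job is handed in; nothing more can be done
None
```

The red cheese rolled into the left lane up to the stop bar and stands there at rest on its rim; the yellow cheese has not moved, the arm is clear, and I handed the job in at about 13 s.

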